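# Draw the bolt and lever up the lamp hatch of the shutter tester

## Robot

A 7-joint arm with a two-finger parallel gripper is mounted at the origin on the work surface. World frame = base frame: x ahead of the robot, y to its left, z up, the work surface at z = 0. Lengths are in m, angles in degrees, forces in N, time in s.
With the tool pointing down it reaches from about 0.425 to 0.875 m from the base axis. Payload 4.7 kg.
Tool frame: the origin (TCP) lies midway between the tips of the shut fingers; the grasp point (between the pads) lies 19 mm behind it (env.grip_depth is the distance from the TCP to the grasp point, in m); z points along the fingers, y is the line along which they close (so a half turn about z gives the same grasp; the last joint's range is limited). The gripper opens to 87 mm and grips with 3 to 60 N. Pads are 19 mm wide; open, the fingers measure 117 mm over their backs; the gripper's body (75 mm by 190 mm) begins 51 mm behind the grasp point.
Start: joints at [-63.249, 18.392, -4.016, 83.108, 1.295, 78.541, -3.26], TCP at [0.284, 0.585, 0.198] pointing down, gripper open.
Joint ranges: [-163.93, 163.93], [-17.29, 119.83], [-79.2, 71.16], [3.27, 140.29], [-89.18, 269.18], [5.43, 117.66], [-154.24, 154.24]. Speed limits (degrees/s): [147.25, 147.25, 180, 180, 180, 180, 180].

## Interface

Orientations are given as [roll, pitch, yaw] about the fixed x, y, z axes, in that order (R = Rz(yaw) Ry(pitch) Rx(roll)).
In Python, from cell import get_obs, optics, env, nets gives the robot as it stands.
- The arm moves only by the shell command python3 -m creep 'ROWS' [FORCE]. ROWS is JSON, a list of rows, each an object of numbers: "wx", "wy", "wz": the turn, a rotation vector about the tool's x, y, z in degrees; "tx", "ty", "tz": the shift along the tool's x, y, z in mm; "gripper": the opening, from -1 (shut) to 1 (fully open). A call has 1 to 5 rows; each row is the pose to reach, as a shift and turn from the pose commanded when the call began, along the tool's axes at that moment; what a row does not reach only later rows make up. A row lasts 1/12 s, in which the tool goes at most 41.7 mm and 7.16 degrees, less where a joint would pass 70% of its speed; a pose out of reach is approached as far as the arm can. A call with a gripper value outside its range is refused whole. The fingers move at their own pace and stop on an object; FORCE is the grip in N (left out, the last holds). Time passes only in rows, so rows that repeat a pose let the fingers close. It gives the time, the measured TCP pose, the force, the opening and the grip force at its end, in the units of the state.
- get_obs(): the state, without advancing time (a new reading comes with each control period).
- optics.read_camera(name): name is "side" or "top" or "wrist"; returns (picture, depth): 384x512x3 uint8, red, green, blue; 384x512 float32, m along the optical axis (not along the pixel's ray), 0 where there is no reading.
- optics.camera_info(name): a dict with "fovy" (degrees; the focal length in pixels is half the picture's height over the tangent of half this angle, whatever the lens; pixels are square), "cx", "cy" (the principal point, pixels), "k1" (the pictures are not rectified: a ray, as slopes to the right and down, at radius r is drawn at 1 + k1 r^2 times it, then the intrinsics apply), "R" (3x3) and "t" (3): a world point X has camera coordinates R X + t; the wrist camera has in their place "tool_from_camera" (4x4, takes a point from camera to tool coordinates, whose origin is the TCP and whose axes are the flange's). Camera axes: x right, y down, z forward; pixel columns grow to the right and rows downward; lengths in m; the calibration is good to about 2 mm. A picture is of the moment at which its call begins: read the wrist's pose just before it. camera_info takes no time and is no camera call.
- env.sign_off(): hands the job in; it is judged then, once.
Trained networks look in the newest picture that a camera, given by its name, has taken for a name from the list of things; names that differ only in an ending like _2 or _b are one class to them, and where a whole thing is asked for, a point or a joint stands for the part that bears it (a point fixed in the world has none). Each returns a list of dicts, best first, with "confidence" (0 to 1); they miss things now and then, are a little off and sometimes report something else, mostly with a low value. They report only what shows in the picture. A call takes as long as a camera call.
- nets.look_for(query, camera): "point" ([x, y, z] in m, in world coordinates, good to about 4 mm: the middle of the surface that is visible of it).
- nets.place_of(query, camera): "point" ([x, y, z] in m, in world coordinates, good to about 4 mm: a listed point, or the origin of a listed thing).
The state is a dict: "time_s": time; "qpos": joint angles; "joint_velocities": joint speeds; "effort": joint torques, N m; "tool_pos": TCP position; "tool_rot": TCP orientation; "force": force on the tool from outside, world axes, zero at the start; "wrist_torque": the same for the moment, N m; "grip_width": finger opening in m; "grasp_force": force on a finger pad.
Only numpy, scipy, OpenCV 4.12 (cv2) and the standard library are available. Lean on these libraries where they do the work, as an engineer would, in place of code of your own. Each camera call takes 0.05 s, during which the arm holds its last target. There are 200 camera calls.

## Task

Unlock the shutter tester's heavy steel hatch by pushing the bolt's red knob with the fingertips until the bolt is fully drawn back. Then smoothly press the red paddle at the long end of the lever all the way down, so that the lever lifts the hatch to expose the lamp, and finish while still holding the paddle down. Grasp and lift nothing, keep the hand off the hatch itself, leave the lever in its cradle, and leave the camera, lens, film can and jar where they stand.

Things in the scene. Friction and masses are not known exactly. Their poses are not given: they have to be found in the camera images.
- tester: Olive-green shutter tester, fixed, placed and turned differently each time. Origin on the bench below the lever's pin. In its frame the lever runs along y, long end to -y; the lamp housing spans x -120 to 120, y 85 to 235 mm, its top at 105 mm; the control section, 165 mm high, follows to y = 365 mm. A foot plate 12 mm thick and 90 mm wide lies under the lever.
- cradle (a point): Middle of the lever's pin in the grey open cradle, 120 mm above the bench, straight above the tester's origin. The cradle's two cheeks reach 132 mm high, within 32 mm in tester x and 25 mm in tester y of this point.
- stop (a point): Middle of the top of the black rubber stop, 28 mm across, 45 mm above the bench at tester x = 0, y = -197 mm, on which the pressed paddle comes to rest.
- hatch (a joint): Angle of the hatch in rad: 0 = shut, about 0.31 = paddle on the stop. Steel plate with a yellow stripe at its free edge, 156 (tester x) x 165 (y) x 12 mm, about 3 kg (varies), hinged along tester y = 210 mm on the housing's top; top face 117 mm above the bench when shut. Falls shut when not held up. The bolt blocks it until drawn about 20 mm.
- hatch_lip (a point): Middle of the lower free edge of the hatch (tester x = 0, y = 45 mm, 105 mm above the bench when shut), which juts out over the short end of the lever.
- bolt (a joint): Position of the brass bolt in m: 0 = fully across the hatch, 0.035 = fully drawn back against its stop. It slides along the tester's +x (away from the hatch's middle), starts between 0 and 0.006, stays where it is left and needs about 2 N.
- bolt_knob (a point): Middle of the top of the bolt's upright red knob, 16 mm across; moves with the bolt. At bolt 0 it is at tester x = 120, y = 120 mm, 165 mm above the bench. The knob stands free over its upper 30 mm; on its hatch side a low steel guide (tester x 98 to 108 mm, within 15 mm in y) reaches 135 mm above the bench.
- lever: Loose dark steel lever, bar 30 mm wide, 14 mm thick, 0.3 kg, its cross pin lying in the open cradle; origin on the pin's axis. At rest its axes are the tester's, the bar slopes 0.35 rad with the long end (tester -y) up, and its round short end, 70 mm from the pin, touches the hatch's lip from below. Rocks about tester x, about 0.68 rad from rest to the stop.
- paddle (a point): Middle of the top face of the red paddle at the lever's long end, 210 mm from the pin. Paddle 50 mm wide (tester x), 60 mm along the lever, 12 mm thick. This point is about 0.20 m above the bench at rest, 0.06 m on the stop, and bows outward (tester -y) some 15 mm on its arc about the pin. Pressing takes about 3 to 7 N.
- camera_body: Loose black and silver camera, 34 x 135 mm, 80 mm high with its dials, 0.55 kg, lens barrel towards its own +x; origin at the middle of its underside.
- lens: Loose black lens, 60 mm across, 44 mm high; origin at the middle of its underside.
- film_can: Loose black film can with a white cap, 32 mm across, 50 mm high; origin at the middle of its underside.
- screw_jar: Loose clear jar with a yellow cap, 44 mm across, 55 mm high; origin at the middle of its underside.

How it is judged:
By the outcome, as a careful person would: the job done as asked, in the order asked, and still so for the second after the job is handed in, while the arm keeps its last pose, push and grip.
It also fails if it takes over 45 s, if anything falls off the work surface, if the arm or the gripper's body presses on something with over 40 N, if the wrist force passes 120 N, or if a joint passes its speed limit or range.

## Working session

There is one attempt and no reset: what is moved stays moved. The work goes in short steps, Python scripts to look and compute and a shell command to move; the robot and the scene stay as the last step left them, time stands still between calls to the robot, and variables do not carry over. Pictures are saved under pics/ and viewed, at most 10 in all, crops included, and the job is handed in when it is done.

```bash
mkdir -p pics; ls
python3 - <<'E'
from cell import get_obs, optics, env, nets
import cv2,numpy as np
o=get_obs(); print(o['time_s'],o['tool_pos'],o['tool_rot'],o['grip_width'])
ims=[]
for c in ['side','top']:
    p,d=optics.read_camera(c); ims.append(p)
    for q in ['cradle','stop','hatch_lip','bolt_knob','paddle','camera_body','lens','film_can','screw_jar']:
        r=nets.place_of(q,c)
        print(c,q,[(np.round(x['point'],3).tolist(),round(x['confidence'],2)) for x in r[:2]])
im=np.vstack(ims)[:,:,::-1]
cv2.imwrite('pics/a.png',cv2.resize(im,(400,600)))
cv2.imwrite('pics/side.png',ims[0][:,:,::-1])
cv2.imwrite('pics/top.png',ims[1][:,:,::-1])
E
```

```text
pics
0.0 [0.28413866 0.58395427 0.19665213] [-1.79890997e+02  5.49857921e-03  1.54060471e+02] 0.0870734767862812
side cradle [([0.5, 0.03, 0.119], 0.65)]
side stop [([0.481, -0.162, 0.042], 0.66)]
side hatch_lip [([0.504, 0.075, 0.105], 0.64)]
side bolt_knob [([0.635, 0.139, 0.165], 0.71), ([0.611, -0.112, 0.004], 0.61)]
side paddle [([0.479, -0.161, 0.2], 0.8)]
side camera_body [([0.471, -0.372, -0.001], 0.59)]
side lens [([0.641, -0.008, -0.002], 0.55)]
side film_can [([0.583, -0.264, -0.001], 0.62)]
side screw_jar [([0.612, -0.113, 0.002], 0.63), ([0.48, -0.16, 0.194], 0.48)]
top cradle [([0.503, 0.034, 0.126], 0.58)]
top stop [([0.478, -0.165, 0.048], 0.76)]
top hatch_lip [([0.5, 0.081, 0.109], 0.89)]
top bolt_knob [([0.63, 0.138, 0.164], 0.7)]
top paddle [([0.479, -0.16, 0.199], 0.73)]
top camera_body [([0.474, -0.374, -0.001], 0.9), ([0.479, -0.163, 0.048], 0.31)]
top lens [([0.642, -0.008, -0.003], 0.87), ([0.478, -0.162, 0.047], 0.23)]
top film_can [([0.581, -0.263, 0.002], 0.51)]
top screw_jar [([0.614, -0.118, -0.004], 0.61)]
```

View pics/top.png

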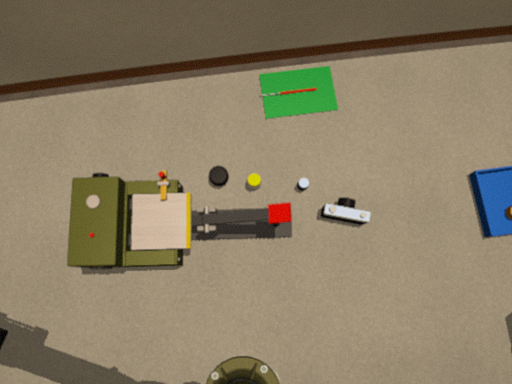

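View pics/side.png

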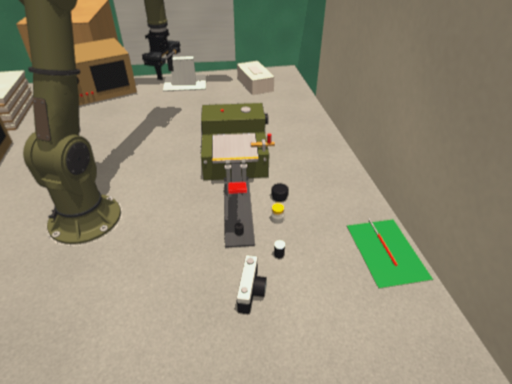

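```bash
python3 -m creep '[{"wz":-6.5,"tz":-20,"gripper":-1},{"wz":-13,"tz":-40,"gripper":-1},{"wz":-19.5,"tz":-55,"gripper":-1},{"wz":-19.5,"tz":-55,"gripper":-1}]' 20
cat > h.py <<'E'
import numpy as np
from scipy.spatial.transform import Rotation as Ro
from cell import get_obs
O=np.array([.5015,.032]);X=np.array([.9937,-.1118]);Y=np.array([.1118,.9937])
def tester(p): d=np.array(p[:2])-O; return np.round([1e3*d@X,1e3*d@Y,1e3*p[2]],1)
def to(x,y,z):
    o=get_obs(); w=np.r_[O+x/1e3*X+y/1e3*Y,z/1e3]-o['tool_pos']
    print('t',round(o['time_s'],2),'tester',tester(o['tool_pos']),'rot',np.round(o['tool_rot'],1),'need tool',np.round(1e3*Ro.from_euler('xyz',o['tool_rot'],degrees=True).inv().apply(w),1),'F',np.round(o['force'],1))
E
python3 -c "from h import *;to(85,120,250)"
```

```text
t 1.0 tester [-277.5  524.7  197.8] rot [180.    0.  154.1] need tool [-476.9 -260.4  -52.2] F [ 0.  -0.2  0.5]validation failed for argument at $[0]...
```

```bash
python3 -m creep '[{"wx":0,"wy":0,"wz":-6.5,"tx":0,"ty":0,"tz":-20,"gripper":-1},{"wx":0,"wy":0,"wz":-13,"tx":0,"ty":0,"tz":-40,"gripper":-1},{"wx":0,"wy":0,"wz":-19.5,"tx":0,"ty":0,"tz":-55,"gripper":-1},{"wx":0,"wy":0,"wz":-19.5,"tx":0,"ty":0,"tz":-55,"gripper":-1}]' 20; 
python3 -c "from h import *;to(85,120,250)"
```

```text
time_s: 1.33
tool_pos: [0.2851, 0.5862, 0.2568]
tool_rot: [179.6, 0.1, 173.7]
force: [0.4, -0.7, 0.9]
grip_width: 0.0679
grasp_force: 0.0
t 1.33 tester [-277.   526.5  256.8] rot [1.796e+02 1.000e-01 1.737e+02] need tool [-361.  -407.4    5. ] F [ 0.4 -0.7  0.9]
```

```bash
python3 -m creep '[{"wx":0,"wy":0,"wz":0,"tx":-25,"ty":-28,"tz":0,"gripper":-1},{"wx":0,"wy":0,"wz":0,"tx":-51,"ty":-58,"tz":0,"gripper":-1},{"wx":0,"wy":0,"wz":0,"tx":-77,"ty":-88,"tz":0,"gripper":-1},{"wx":0,"wy":0,"wz":0,"tx":-103,"ty":-118,"tz":0,"gripper":-1},{"wx":0,"wy":0,"wz":0,"tx":-130,"ty":-147,"tz":0,"gripper":-1}]' && python3 -m creep '[{"wx":0,"wy":0,"wz":0,"tx":-26,"ty":-30,"tz":0,"gripper":-1},{"wx":0,"wy":0,"wz":0,"tx":-52,"ty":-60,"tz":0,"gripper":-1},{"wx":0,"wy":0,"wz":0,"tx":-78,"ty":-90,"tz":0,"gripper":-1},{"wx":0,"wy":0,"wz":0,"tx":-104,"ty":-120,"tz":0,"gripper":-1},{"wx":0,"wy":0,"wz":0,"tx":-130,"ty":-150,"tz":0,"gripper":-1}]'
python3 -c "from h import *;to(85,120,250)"
```

```text
time_s: 1.75
tool_pos: [0.3975, 0.4218, 0.2518]
tool_rot: [-180.0, -0.0, 173.4]
force: [0.7, 0.0, -0.1]
grip_width: 0.0353
grasp_force: 0.0
time_s: 2.17
tool_pos: [0.5099, 0.2582, 0.2519]
tool_rot: [-180.0, -0.0, 173.3]
force: [0.8, 0.1, 0.8]
grip_width: 0.0041
grasp_force: 0.0
t 2.17 tester [-17.  225.7 251.9] rot [-180.    -0.   173.3] need tool [-102.4 -105.3    1.8] F [0.8 0.1 0.8]
```

```bash
python3 -m creep '[{"wx":0,"wy":0,"wz":0,"tx":-26,"ty":-27,"tz":0,"gripper":-1},{"wx":0,"wy":0,"wz":0,"tx":-52,"ty":-54,"tz":0,"gripper":-1},{"wx":0,"wy":0,"wz":0,"tx":-78,"ty":-80,"tz":0,"gripper":-1},{"wx":0,"wy":0,"wz":0,"tx":-99,"ty":-103,"tz":0,"gripper":-1},{"wx":0,"wy":0,"wz":0,"tx":-99,"ty":-103,"tz":0,"gripper":-1}]' >/dev/null
python3 - <<'E'
from h import *
from cell import optics,nets
import cv2
to(85,120,145)
for c in ['wrist','top','side']:
    p,d=optics.read_camera(c); cv2.imwrite(f'pics/b_{c}.png',p[:,:,::-1])
    for q in ['bolt_knob','cradle','hatch_lip']:
        for r in nets.place_of(q,c)[:1]: print(c,q,tester(r['point']),round(r['confidence'],2))
E
```

```text
t 2.58 tester [ 85.5 115.7 251.4] rot [-1.797e+02  1.000e-01  1.727e+02] need tool [  0.8   4.8 106.3] F [-0.5 -1.3  0.3]
wrist bolt_knob [117.  127.9 164.4] 0.93
wrist cradle [121.7 126.  164.5] 0.5
wrist hatch_lip [ -1.2  49.7 100.5] 0.97
top bolt_knob [114.5 118.9 161.9] 0.4
top cradle [-1.000e-01  3.100e+00  1.239e+02] 0.9
top hatch_lip [ -7.1  50.  109. ] 0.57
side cradle [ -1.8   1.3 121.9] 0.82
side hatch_lip [ -0.5  47.6 106.6] 0.95
```

View pics/b_wrist.png

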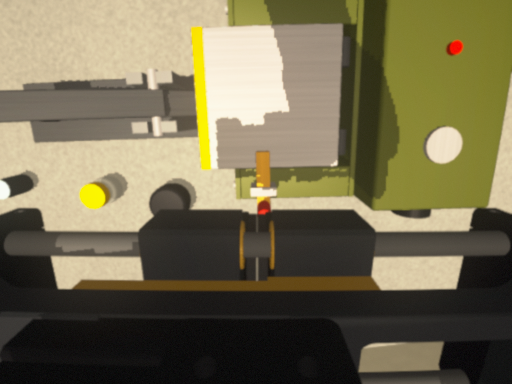

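```bash
python3 -m creep '[{"wx":0,"wy":0,"wz":0.9,"tx":2,"ty":6,"tz":30,"gripper":-1},{"wx":0,"wy":0,"wz":0.9,"tx":2,"ty":6,"tz":60,"gripper":-1},{"wx":0,"wy":0,"wz":0.9,"tx":2,"ty":6,"tz":90,"gripper":-1},{"wx":0,"wy":0,"wz":0.9,"tx":2,"ty":6,"tz":106,"gripper":-1},{"wx":0,"wy":0,"wz":0.9,"tx":2,"ty":6,"tz":106,"gripper":-1}]' 
python3 -c "from h import *;to(143,122,145)"
```

```text
time_s: 3.6
tool_pos: [0.5918, 0.1523, 0.1421]
tool_rot: [-179.8, -0.4, 172.7]
force: [-0.1, 0.2, -0.6]
grip_width: 0.0005
grasp_force: 0.0
t 3.6 tester [ 76.3 129.6 142.1] rot [-179.8   -0.4  172.7] need tool [-66.8  -6.6  -3.3] F [-0.1  0.2 -0.6]
```

```bash
python3 -m creep '[{"wx":0,"wy":0,"wz":-1,"tx":-8,"ty":-7,"tz":-2,"gripper":-1},{"wx":0,"wy":0,"wz":-1,"tx":-16,"ty":-7,"tz":-2,"gripper":-1},{"wx":0,"wy":0,"wz":-1,"tx":-24,"ty":-7,"tz":-2,"gripper":-1},{"wx":0,"wy":0,"wz":-1,"tx":-32,"ty":-7,"tz":-2,"gripper":-1},{"wx":0,"wy":0,"wz":-1,"tx":-36,"ty":-7,"tz":-2,"gripper":-1}]' 
python3 -c "from h import *;to(143,122,145)"
```

```text
time_s: 4.02
tool_pos: [0.6315, 0.1414, 0.1496]
tool_rot: [180.0, 0.1, 173.6]
force: [0.1, 0.4, -0.1]
grip_width: 0.0008
grasp_force: 0.0
t 4.02 tester [116.9 123.2 149.6] rot [1.800e+02 1.000e-01 1.736e+02] need tool [-26.1  -1.3   4.6] F [ 0.1  0.4 -0.1]
```

```bash
python3 -m creep '[{"wx":0,"wy":0,"wz":0,"tx":0,"ty":0,"tz":4,"gripper":-1},{"wx":0,"wy":0,"wz":0,"tx":0,"ty":0,"tz":4,"gripper":-1}]'
python3 - <<'E'
from h import *
from cell import optics,nets
import cv2
for i in range(3): to(143,122,145); optics.read_camera('side')
p,d=optics.read_camera('wrist'); cv2.imwrite('pics/c.png',cv2.resize(p[120:270,150:380,::-1],None,fx=2.5,fy=2.5))
for c in ['wrist','top','side']:
    if c!='wrist': optics.read_camera(c)
    for r in nets.place_of('bolt_knob',c)[:2]: print(c,tester(r['point']),round(r['confidence'],2))
E
```

```text
time_s: 4.18
tool_pos: [0.6295, 0.1415, 0.1439]
tool_rot: [-180.0, -0.1, 173.6]
force: [-0.6, 0.7, -0.2]
grip_width: 0.0
grasp_force: 0.0
t 4.18 tester [114.9 123.1 143.9] rot [-1.800e+02 -1.000e-01  1.736e+02] need tool [-28.1  -1.1  -1.1] F [-0.6  0.7 -0.2]
t 4.23 tester [114.6 123.2 144. ] rot [-1.800e+02 -1.000e-01  1.737e+02] need tool [-28.4  -1.2  -1. ] F [-0.6  0.6 -0.3]
t 4.28 tester [114.6 123.2 144.3] rot [-1.800e+02 -1.000e-01  1.737e+02] need tool [-28.4  -1.3  -0.7] F [ 0.   0.1 -0.4]
top [  1.7   1.1 123.1] 0.55
top [117.8 118.9 164.8] 0.43
side [120.2 121.9 167.7] 0.7
side [  18.3 -403.5   -1.5] 0.23
```

View pics/c.png

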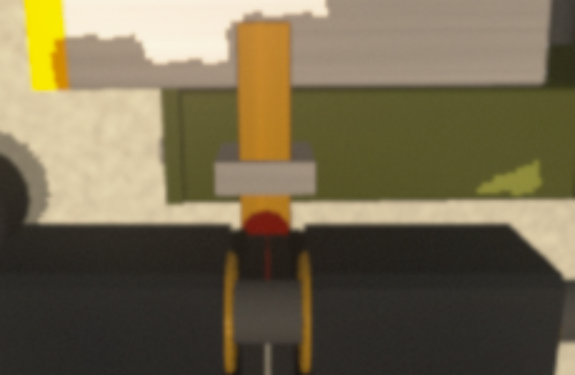

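Run:
```python
from h import *
from cell import optics
import cv2
o=get_obs();p,d=optics.read_camera('wrist');ci=optics.camera_info('wrist')
T=np.array(ci['tool_from_camera']);print(np.round(T,3))
f=192/np.tan(np.radians(ci['fovy']/2))
R=Ro.from_euler('xyz',o['tool_rot'],degrees=True).as_matrix()
K=np.array([[f,0,ci['cx']],[0,f,ci['cy']],[0,0,1]]);D=np.array([ci['k1'],0,0,0.])
def px(t): 
    c=np.linalg.inv(T)@np.r_[t,1]; return cv2.projectPoints(c[None,:3],np.zeros(3),np.zeros(3),K,D)[0].ravel().round()
print('tcp',px([0,0,0]),px([.0095,0,0]),px([-.0095,0,0]),ci['k1'])
def w(u,v):
    s=cv2.undistortPoints(np.array([[[u,v]]],float),K,D).ravel();z=d[v,u]
    c=T@np.array([s[0]*z,s[1]*z,z,1]); return tester(R@c[:3]+o['tool_pos']),p[v,u]
for v in [150,165,180,190,195,200,204,207,210,213,216,220,230,250]: print(v,*w(256,v))
```

```text
[[-0.    -0.969 -0.246  0.067]
 [ 1.    -0.     0.     0.   ]
 [-0.    -0.246  0.969 -0.188]
 [ 0.     0.     0.     1.   ]]
tcp [256. 214.] [256. 202.] [256. 227.] -0.0354235647608575
150 [ 69.4 122.7 132.2] [192 132  44]
165 [ 81.  122.7 129.7] [189 130  41]
180 [ 92.5 122.7 130.5] [183 126  33]
190 [ 99.1 122.7 135.3] [156 139 121]
195 [103.  122.7 135.6] [154 139 121]
200 [108.5 122.7 130.2] [181 125  34]
204 [109.9 122.8 136. ] [123  45  21]
207 [110.3 122.8 142.2] [116  32  21]
210 [109.8 122.8 150.5] [115  29  17]
213 [110.5 122.8 155.1] [94 32 24]
216 [105.2 122.8 175.7] [49 32 25]
220 [105.8 122.8 180.9] [64 34 28]
230 [106.8 122.9 193.7] [64 34 28]
250 [ 86.1 123.  258. ] [78 72 63]
```

Run:
```python
from h import *
from cell import optics
import cv2
p,d=optics.read_camera('wrist');a=cv2.resize(p[170:260,190:320],(780,540),interpolation=cv2.INTER_NEAREST)[:,:,::-1]
q,e=optics.read_camera('side');b=cv2.resize(q[95:185,190:290],(600,540),interpolation=cv2.INTER_CUBIC)[:,:,::-1]
cv2.imwrite('pics/d.png',cv2.resize(np.hstack([a,b]),(800,313)))
```

```text
(no output)
```

View pics/d.png

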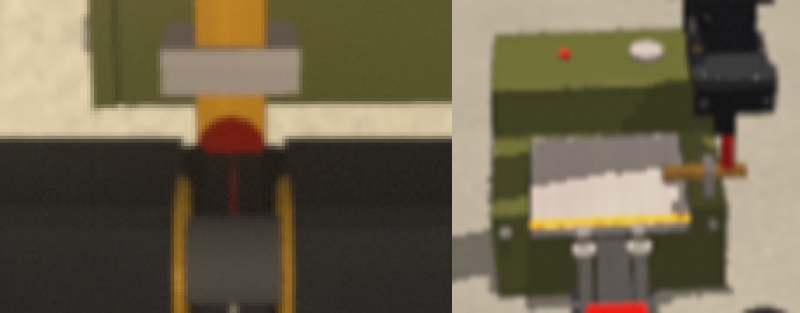

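Run:
```python
from h import *
from cell import optics,env
import cv2
print(env.grip_depth, get_obs()['grip_width'])
for cam in ['side','top']:
    p,d=optics.read_camera(cam);ci=optics.camera_info(cam)
    f=192/np.tan(np.radians(ci['fovy']/2));K=np.array([[f,0,ci['cx']],[0,f,ci['cy']],[0,0,1]]);D=np.array([ci['k1'],0,0,0.])
    R=np.array(ci['R']);t=np.array(ci['t'])
    o=get_obs();tp=np.array(o['tool_pos'])
    pr=lambda X:cv2.projectPoints(X[None],cv2.Rodrigues(R)[0],t,K,D)[0].ravel().round(1)
    print(cam,'tcp px',pr(tp),'tcp+30mm',pr(tp+[0,0,.03]))
    if cam=='side':
        u=int(pr(tp)[0])
        for v in range(112,152,2):
          for uu in (u,):
            s=cv2.undistortPoints(np.array([[[uu,v]]],float),K,D).ravel();z=d[v,uu]
            print(v,uu,tester(R.T@(np.array([s[0]*z,s[1]*z,z])-t)),p[v,uu])
```

```text
0.0187 0.00037031507603008785
side tcp px [268.1 138.7] tcp+30mm [268.2 131.3]
112 268 [106.8  62.  281.8] [61 60 61]
114 268 [105.7  49.9 281.4] [61 60 60]
116 268 [104.3  34.8 282.6] [59 59 59]
118 268 [103.8  28.8 279. ] [40 40 41]
120 268 [103.8  27.  273.1] [31 31 31]
122 268 [103.9  27.5 265.7] [21 21 22]
124 268 [105.   36.6 253.4] [23 22 25]
126 268 [105.2  37.1 245.9] [21 20 23]
128 268 [104.9  33.2 241. ] [21 20 22]
130 268 [113.4 114.1 185.3] [20 20 20]
132 268 [ 1.000e-01 -9.865e+02  8.432e+02] [25 20 22]
134 268 [113.3 109.8 172.1] [108  23  22]
136 268 [113.8 112.9 162.1] [128  24  20]
138 268 [113.9 112.6 154.2] [123  20  15]
140 268 [114.  112.3 146.2] [124  20  17]
142 268 [114.4 114.2 136.7] [126  31  20]
144 268 [114.1 109.7 131.3] [125  78  38]
146 268 [114.8 115.7 119. ] [155 136 110]
148 268 [133.  288.4  -4.2] [156 146 126]
150 268 [115.  114.2 103.1] [134 127 105]
top tcp px [162.3 175.8] tcp+30mm [159.9 173.1]
```

```bash
python3 -m creep '[{"wx":0,"wy":0,"wz":0,"tx":10,"ty":0,"tz":0,"gripper":-1},{"wx":0,"wy":0,"wz":0,"tx":20,"ty":0,"tz":0,"gripper":-1},{"wx":0,"wy":0,"wz":0,"tx":29,"ty":0,"tz":0,"gripper":-1},{"wx":0,"wy":0,"wz":0,"tx":29,"ty":0,"tz":0,"gripper":-1}]' >/dev/null
cat >> h.py <<'E'
import cv2
def tips():
    from cell import optics
    o=get_obs();p,d=optics.read_camera('wrist');ci=optics.camera_info('wrist');T=np.array(ci['tool_from_camera'])
    f=192/np.tan(np.radians(ci['fovy']/2));K=np.array([[f,0,ci['cx']],[0,f,ci['cy']],[0,0,1]]);D=np.array([ci['k1'],0,0,0.])
    v,u=np.mgrid[150:330,200:312];v=v.ravel();u=u.ravel();z=d[v,u]
    s=cv2.undistortPoints(np.c_[u,v].astype(float)[:,None],K,D)[:,0]
    c=(np.c_[s*z[:,None],z]@T[:3,:3].T+T[:3,3])*1e3
    return o,p,u,v,c
E
python3 - <<'E'
from h import *
to(85,122,145)
o,p,u,v,c=tips()
for k in (248,253,256,259,264):
  for vv in range(200,262,4):
    i=np.where((u==k)&(v==vv))[0][0]; print(k,vv,c[i].round(0),p[vv,k]) if k in(248,264) else 0
cv2.imwrite('pics/e.png',cv2.resize(p[170:290,180:340,::-1],(800,600),interpolation=cv2.INTER_NEAREST))
E
```

```text
t 5.22 tester [ 84.3 123.6 144.9] rot [ 1.800e+02 -1.000e-01  1.737e+02] need tool [-0.7 -1.6 -0.1] F [ 0.5 -0.2  0.3]
248 200 [ 7. -7. 14.] [182 125  32]
248 204 [ 4. -7. 13.] [183 124  32]
248 208 [ 1. -7. 13.] [182 124  30]
248 212 [ 11.  -5. -28.] [112  76  29]
248 216 [ 11.  -5. -35.] [38 30 25]
248 220 [ 10.  -5. -38.] [37 30 25]
248 224 [ 10.  -5. -43.] [33 27 20]
248 228 [ 10.  -5. -50.] [36 31 25]
248 232 [  33.   -3. -109.] [48 43 39]
248 236 [  33.   -3. -112.] [66 60 53]
248 240 [  32.   -3. -112.] [74 68 60]
248 244 [  31.   -2. -113.] [78 72 63]
248 248 [  30.   -3. -113.] [81 75 66]
248 252 [  28.   -3. -113.] [79 73 64]
248 256 [  27.   -2. -114.] [72 65 59]
248 260 [  4.  -4. -75.] [49 44 39]
264 200 [ 7.  6. 14.] [172 119  31]
264 204 [ 4.  6. 14.] [172 118  32]
264 208 [ 0.  6. 15.] [169 117  27]
264 212 [-3.  6. 14.] [158 109  28]
264 216 [ 10.   5. -31.] [38 31 24]
264 220 [ 10.   4. -38.] [37 31 23]
264 224 [ 10.   4. -44.] [36 28 22]
264 228 [ 10.   4. -50.] [35 28 23]
264 232 [  33.    2. -109.] [49 43 38]
264 236 [  33.    2. -111.] [67 61 54]
264 240 [  32.    2. -113.] [73 66 58]
264 244 [  31.    2. -112.] [79 73 63]
264 248 [  30.    2. -114.] [81 75 67]
264 252 [  28.    2. -113.] [80 73 65]
264 256 [  67.    0. -188.] [70 64 57]
264 260 [  4.   4. -75.] [48 41 37]
```

View pics/e.png

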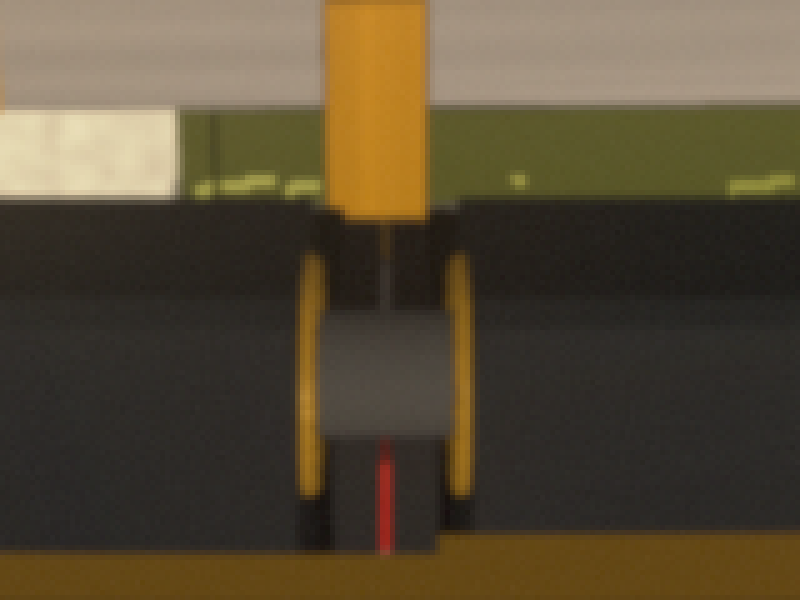

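```bash
python3 -m creep '[{"wx":0,"wy":0,"wz":0,"tx":2,"ty":-1,"tz":10,"gripper":-1},{"wx":0,"wy":0,"wz":0,"tx":2,"ty":-1,"tz":20,"gripper":-1},{"wx":0,"wy":0,"wz":0,"tx":2,"ty":-1,"tz":29,"gripper":-1},{"wx":0,"wy":0,"wz":0,"tx":2,"ty":-1,"tz":29,"gripper":-1}]' >/dev/null
python3 -c "from h import *;to(101,122,115)"
python3 -m creep '[{"wx":0,"wy":0,"wz":0,"tx":-7,"ty":0,"tz":0,"gripper":-1},{"wx":0,"wy":0,"wz":0,"tx":-14,"ty":0,"tz":0,"gripper":-1},{"wx":0,"wy":0,"wz":0,"tx":-20,"ty":0,"tz":0,"gripper":-1},{"wx":0,"wy":0,"wz":0,"tx":-26,"ty":0,"tz":0,"gripper":-1}]' >/dev/null
python3 -c "from h import *;to(137,122,115)"
```

```text
t 5.6 tester [ 82.5 121.1 112.4] rot [-179.9   -0.3  173.6] need tool [-18.4   0.8  -2.7] F [-2.   0.7 -0. ]
t 5.93 tester [110.8 122.2 115.9] rot [180.   -0.  173.7] need tool [-26.2  -0.2   0.9] F [-2.   0.7  0.1]
```

```bash
python3 -m creep '[{"wx":0,"wy":0,"wz":0,"tx":-6,"ty":0,"tz":0,"gripper":-1},{"wx":0,"wy":0,"wz":0,"tx":-12,"ty":0,"tz":0,"gripper":-1},{"wx":0,"wy":0,"wz":0,"tx":-18,"ty":0,"tz":0,"gripper":-1},{"wx":0,"wy":0,"wz":0,"tx":-22,"ty":0,"tz":0,"gripper":-1},{"wx":0,"wy":0,"wz":0,"tx":-22,"ty":0,"tz":0,"gripper":-1}]' >/dev/null
python3 - <<'E'
from h import *
from cell import optics,nets
to(137,122,115)
for c in ['side','top']:
    optics.read_camera(c)
    for r in nets.place_of('bolt_knob',c)[:2]: print(c,tester(r['point']),round(r['confidence'],2))
E
```

```text
t 6.35 tester [133.4 122.2 115.8] rot [1.800e+02 1.000e-01 1.736e+02] need tool [-3.6 -0.2  0.8] F [-0.6  0.5 -0.8]
side [150.2 121.9 165.8] 0.47
side [143.4 -23.9  -1.1] 0.44
top [   0.6 -198.    48.1] 0.28
```

```bash
python3 -m creep '[{"wx":0,"wy":0,"wz":0,"tx":-2,"ty":0,"tz":0,"gripper":-1},{"wx":0,"wy":0,"wz":0,"tx":-4,"ty":0,"tz":0,"gripper":-1},{"wx":0,"wy":0,"wz":0,"tx":-4,"ty":0,"tz":0,"gripper":-1}]' >/dev/null
python3 -c "from h import *;to(137,122,115)"
python3 -m creep '[{"wx":0,"wy":0,"wz":0,"tx":-2,"ty":0,"tz":0,"gripper":-1},{"wx":0,"wy":0,"wz":0,"tx":-3,"ty":0,"tz":0,"gripper":-1},{"wx":0,"wy":0,"wz":0,"tx":-3,"ty":0,"tz":0,"gripper":-1}]' >/dev/null
python3 -c "from h import *;to(137,122,115)"
```

```text
t 6.8 tester [134.  122.  115.7] rot [-180.    -0.3  173.7] need tool [-3.  -0.   0.6] F [-6.6 -0.4  3.4]
t 7.05 tester [134.1 122.  115.5] rot [-179.9   -0.6  173.7] need tool [-2.9  0.   0.5] F [-14.3  -0.5   8.3]
```

```bash
python3 -m creep '[{"wx":0,"wy":0,"wz":0,"tx":8,"ty":0,"tz":0,"gripper":-1},{"wx":0,"wy":0,"wz":0,"tx":20,"ty":0,"tz":0,"gripper":-1},{"wx":0,"wy":0,"wz":0,"tx":30,"ty":0,"tz":-25,"gripper":-1},{"wx":0,"wy":0,"wz":0,"tx":45,"ty":0,"tz":-60,"gripper":-1},{"wx":0,"wy":0,"wz":0,"tx":60,"ty":0,"tz":-95,"gripper":-1}]' >/dev/null
python3 -m creep '[{"wx":0,"wy":0,"wz":0,"tx":15,"ty":-5,"tz":-30,"gripper":-1},{"wx":0,"wy":0,"wz":0,"tx":35,"ty":-35,"tz":-40,"gripper":-1},{"wx":0,"wy":0,"wz":0,"tx":50,"ty":-70,"tz":-40,"gripper":-1},{"wx":0,"wy":0,"wz":0,"tx":60,"ty":-110,"tz":-40,"gripper":-1},{"wx":0,"wy":0,"wz":0,"tx":60,"ty":-110,"tz":-40,"gripper":-1}]' >/dev/null
python3 - <<'E'
from h import *
from cell import optics,nets
to(0,-202,230); print(np.round(get_obs()['qpos'],0))
for c in ['wrist','side','top']:
    optics.read_camera(c)
    for q in ['bolt_knob','paddle','cradle','stop']:
        for r in nets.place_of(q,c)[:1]: print(c,q,tester(r['point']),round(r['confidence'],2))
E
```

```text
t 7.88 tester [ 19.1   2.2 252.4] rot [-179.8    0.2  173. ] need tool [  17.2 -204.4   22.9] F [-0.4 -1.3  0.2]
[-24.   1.  17.  97.  -0.  82.  77.]
wrist cradle [ -3.4   2.7 118.1] 0.78
wrist stop [   2.2 -197.5   45.6] 0.69
side bolt_knob [150.9 121.5 164.6] 0.68
side paddle [  -2.9 -194.1  200.3] 0.6
side cradle [ -3.8   2.6 120.8] 0.92
side stop [ -3.    1.7 117.8] 0.7
top paddle [   1.6 -197.   198.6] 0.78
top cradle [  0.7   2.6 127.1] 0.57
top stop [  -1.3 -193.1   47.4] 0.66
```

```bash
python3 -m creep '[{"wx":0,"wy":0,"wz":7,"tx":3,"ty":-30,"tz":0,"gripper":-1},{"wx":0,"wy":0,"wz":14,"tx":6,"ty":-65,"tz":0,"gripper":-1},{"wx":0,"wy":0,"wz":21,"tx":10,"ty":-100,"tz":0,"gripper":-1},{"wx":0,"wy":0,"wz":28,"tx":14,"ty":-135,"tz":0,"gripper":-1},{"wx":0,"wy":0,"wz":35,"tx":17,"ty":-170,"tz":0,"gripper":-1}]' >/dev/null
python3 -m creep '[{"wx":0,"wy":0,"wz":7,"tx":0,"ty":0,"tz":0,"gripper":-1},{"wx":0,"wy":0,"wz":14,"tx":0,"ty":0,"tz":0,"gripper":-1},{"wx":0,"wy":0,"wz":21,"tx":0,"ty":0,"tz":0,"gripper":-1},{"wx":0,"wy":0,"wz":28,"tx":0,"ty":0,"tz":0,"gripper":-1},{"wx":0,"wy":0,"wz":35,"tx":0,"ty":0,"tz":0,"gripper":-1}]' >/dev/null
python3 -m creep '[{"wx":0,"wy":0,"wz":7,"tx":0,"ty":0,"tz":0,"gripper":-1},{"wx":0,"wy":0,"wz":14,"tx":0,"ty":0,"tz":0,"gripper":-1},{"wx":0,"wy":0,"wz":19,"tx":0,"ty":0,"tz":0,"gripper":-1},{"wx":0,"wy":0,"wz":19,"tx":0,"ty":0,"tz":0,"gripper":-1},{"wx":0,"wy":0,"wz":19,"tx":0,"ty":0,"tz":0,"gripper":-1}]' >/dev/null
python3 -c "from h import *;to(0,-199,185); print(np.round(get_obs()['qpos'],0))"
```

```text
t 9.88 tester [   2.6 -158.1  250.8] rot [180.   -0.   84.8] need tool [-40.8  -3.5  65.8] F [-0.  -0.5  0.3]
[-14.  -2.  25. 100.   1.  82.   6.]
```

```bash
python3 -m creep '[{"wx":0,"wy":0,"wz":1,"tx":-20,"ty":-2,"tz":10,"gripper":-1},{"wx":0,"wy":0,"wz":1,"tx":-38,"ty":-3,"tz":30,"gripper":-1},{"wx":0,"wy":0,"wz":1,"tx":-41,"ty":-3,"tz":50,"gripper":-1},{"wx":0,"wy":0,"wz":1,"tx":-41,"ty":-3,"tz":60,"gripper":-1},{"wx":0,"wy":0,"wz":1,"tx":-41,"ty":-3,"tz":60,"gripper":-1}]' >/dev/null
python3 - <<'E'
from h import *
from cell import optics
to(0,-199,175)
p,d=optics.read_camera('wrist');q,e=optics.read_camera('side')
cv2.imwrite('pics/f.png',np.hstack([cv2.resize(p,(400,300)),cv2.resize(q[95:260,150:370],(400,300))])[:,:,::-1])
E
```

```text
t 10.3 tester [  -1.6 -199.4  188.1] rot [-179.7   -0.    83.7] need tool [ 0.4  1.7 13.1] F [-0.8 -0.2 -0.6]
```

View pics/f.png

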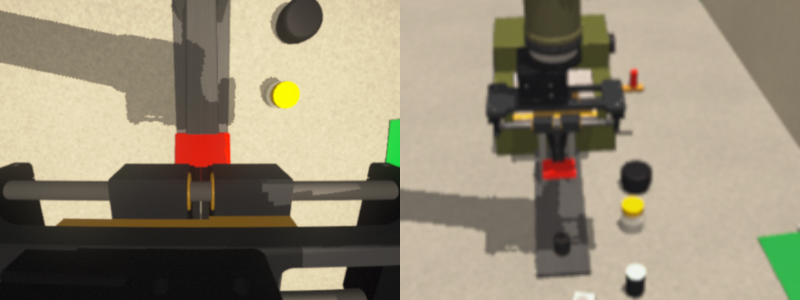

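```bash
python3 -m creep '[{"wx":0,"wy":0,"wz":0,"tx":0,"ty":1.5,"tz":5,"gripper":-1},{"wx":0,"wy":0,"wz":0,"tx":0,"ty":1.5,"tz":10,"gripper":-1},{"wx":0,"wy":0,"wz":0,"tx":-1,"ty":1.5,"tz":15,"gripper":-1},{"wx":0,"wy":0,"wz":0,"tx":-2,"ty":1.5,"tz":20,"gripper":-1},{"wx":0,"wy":0,"wz":0,"tx":-3,"ty":1.5,"tz":25,"gripper":-1}]' >/dev/null
python3 -c "from h import *;to(0,-205,155)"
python3 -m creep '[{"wx":0,"wy":0,"wz":0,"tx":-1,"ty":0,"tz":5,"gripper":-1},{"wx":0,"wy":0,"wz":0,"tx":-1.5,"ty":0,"tz":10,"gripper":-1},{"wx":0,"wy":0,"wz":0,"tx":-2,"ty":0,"tz":15,"gripper":-1},{"wx":0,"wy":0,"wz":0,"tx":-2.5,"ty":0,"tz":20,"gripper":-1},{"wx":0,"wy":0,"wz":0,"tx":-3,"ty":0,"tz":25,"gripper":-1}]' >/dev/null
python3 -c "from h import *;to(0,-207,130)"
```

```text
t 10.82 tester [   3.1 -203.4  166.9] rot [1.798e+02 1.000e-01 8.370e+01] need tool [-1.5 -3.1 11.9] F [-0.2 -1.9  6.1]
t 11.23 tester [   3.2 -206.9  141.9] rot [1.798e+02 1.000e-01 8.360e+01] need tool [-0.  -3.3 11.9] F [-0.8 -3.1  6.7]
```

```bash
python3 -m creep '[{"wx":0,"wy":0,"wz":0,"tx":0,"ty":0,"tz":5,"gripper":-1},{"wx":0,"wy":0,"wz":0,"tx":-0.5,"ty":0,"tz":10,"gripper":-1},{"wx":0,"wy":0,"wz":0,"tx":-0.5,"ty":0,"tz":15,"gripper":-1},{"wx":0,"wy":0,"wz":0,"tx":-1,"ty":0,"tz":20,"gripper":-1},{"wx":0,"wy":0,"wz":0,"tx":-1,"ty":0,"tz":25,"gripper":-1}]' >/dev/null
python3 -c "from h import *;to(0,-208,105)"
python3 -m creep '[{"wx":0,"wy":0,"wz":0,"tx":0,"ty":0,"tz":5,"gripper":-1},{"wx":0,"wy":0,"wz":0,"tx":0,"ty":0,"tz":10,"gripper":-1},{"wx":0,"wy":0,"wz":0,"tx":0,"ty":0,"tz":15,"gripper":-1},{"wx":0,"wy":0,"wz":0,"tx":0,"ty":0,"tz":20,"gripper":-1},{"wx":0,"wy":0,"wz":0,"tx":0.5,"ty":0,"tz":25,"gripper":-1}]' >/dev/null
python3 -c "from h import *;to(0,-207,80)"
python3 -m creep '[{"wx":0,"wy":0,"wz":0,"tx":0.5,"ty":0,"tz":5,"gripper":-1},{"wx":0,"wy":0,"wz":0,"tx":1,"ty":0,"tz":10,"gripper":-1},{"wx":0,"wy":0,"wz":0,"tx":1.5,"ty":0,"tz":15,"gripper":-1},{"wx":0,"wy":0,"wz":0,"tx":2,"ty":0,"tz":20,"gripper":-1},{"wx":0,"wy":0,"wz":0,"tx":3,"ty":0,"tz":25,"gripper":-1}]' >/dev/null
python3 -c "from h import *;to(0,-204,55)"
```

```text
t 11.65 tester [   3.4 -208.9  117.2] rot [179.8   0.2  83.6] need tool [ 1.  -3.5 12.2] F [-0.4 -4.2  7. ]
t 12.07 tester [   3.5 -209.3   92.3] rot [179.7   0.2  83.6] need tool [ 2.4 -3.6 12.3] F [-1.  -6.   8.4]
t 12.48 tester [   3.6 -206.9   67.3] rot [179.7   0.3  83.6] need tool [ 3.  -3.6 12.2] F [ 0.1 -7.1  6.7]
```

```bash
python3 -m creep '[{"wx":0,"wy":0,"wz":0,"tx":-1,"ty":0,"tz":4,"gripper":-1},{"wx":0,"wy":0,"wz":0,"tx":-2,"ty":0,"tz":8,"gripper":-1},{"wx":0,"wy":0,"wz":0,"tx":-3,"ty":0,"tz":12,"gripper":-1},{"wx":0,"wy":0,"wz":0,"tx":-3,"ty":0,"tz":16,"gripper":-1},{"wx":0,"wy":0,"wz":0,"tx":-3,"ty":0,"tz":20,"gripper":-1}]' >/dev/null
python3 - <<'E'
from h import *
from cell import optics,nets
to(0,-207,35)
for c in ['side','top']:
    optics.read_camera(c)
    for q in ['cradle','hatch_lip','paddle','bolt_knob']:
        for r in nets.place_of(q,c)[:1]: print(c,q,tester(r['point']),round(r['confidence'],2))
E
```

```text
t 12.9 tester [   3.6 -204.    47.1] rot [ 1.798e+02 -1.000e-01  8.370e+01] need tool [-3.  -3.7 12. ] F [0.2 4.4 7.9]
side cradle [ -0.8   2.9 124. ] 0.77
side paddle [   1.1 -207.1   70.5] 0.55
side bolt_knob [  19.5 -400.8    2.2] 0.42
top cradle [ -1.3   1.1 124.8] 0.81
top hatch_lip [ -7.   52.6 158.6] 0.72
top bolt_knob [149.9 120.6 165.8] 0.48
```

```bash
python3 -m creep '[{"wx":0,"wy":0,"wz":0,"tx":0.5,"ty":0,"tz":3,"gripper":-1},{"wx":0,"wy":0,"wz":0,"tx":1,"ty":0,"tz":6,"gripper":-1},{"wx":0,"wy":0,"wz":0,"tx":1,"ty":0,"tz":9,"gripper":-1},{"wx":0,"wy":0,"wz":0,"tx":1,"ty":0,"tz":11,"gripper":-1},{"wx":0,"wy":0,"wz":0,"tx":1,"ty":0,"tz":11,"gripper":-1}]' >/dev/null
python3 -c "from h import *;to(0,-204,32)"
python3 -m creep '[{"wx":0,"wy":0,"wz":0,"tx":0,"ty":0,"tz":1,"gripper":-1},{"wx":0,"wy":0,"wz":0,"tx":0,"ty":0,"tz":2,"gripper":-1},{"wx":0,"wy":0,"wz":0,"tx":0,"ty":0,"tz":3,"gripper":-1},{"wx":0,"wy":0,"wz":0,"tx":0,"ty":0,"tz":3,"gripper":-1}]' >/dev/null
python3 -c "from h import *;to(0,-204,32)"
```

```text
t 13.82 tester [   2.8 -203.7   37. ] rot [ 1.799e+02 -1.000e-01  8.370e+01] need tool [-0.3 -2.8  5. ] F [-4.   4.4 20. ]
t 14.15 tester [   3.  -203.5   36.3] rot [179.9  -0.2  83.7] need tool [-0.5 -3.   4.3] F [-10.2   6.4  37.8]
```

```bash
python3 -m creep '[{"wx":0,"wy":0,"wz":0,"tx":0,"ty":0,"tz":-1,"gripper":-1},{"wx":0,"wy":0,"wz":0,"tx":0,"ty":0,"tz":-2,"gripper":-1},{"wx":0,"wy":0,"wz":0,"tx":0,"ty":0,"tz":-2,"gripper":-1}]' >/dev/null
python3 - <<'E'
from h import *
from cell import optics,nets
to(0,-204,32)
P=[]
for c in ['side','top']:
    p,d=optics.read_camera(c);P.append(p)
    for q in ['cradle','hatch_lip','paddle','bolt_knob','camera_body','lens','film_can','screw_jar']:
        for r in nets.place_of(q,c)[:1]: print(c,q,tester(r['point']),np.round(r['point'],3),round(r['confidence'],2))
cv2.imwrite('pics/g.png',np.hstack([cv2.resize(P[0][95:305,130:370],(400,350)),cv2.resize(P[1][120:300,60:265],(400,350))])[:,:,::-1])
E
```

```text
t 14.4 tester [   2.8 -203.6   36.7] rot [179.9  -0.2  83.7] need tool [-0.4 -2.8  4.7] F [-4.7  5.1 25.4]
side cradle [ -0.5   1.6 120.8] [0.501 0.034 0.121] 0.69
side hatch_lip [  -0.5 -201.    56.9] [ 0.478 -0.168  0.057] 0.26
side paddle [  -1.1 -202.    61.2] [ 0.478 -0.169  0.061] 0.65
side bolt_knob [150.2 125.  167.1] [0.665 0.139 0.167] 0.7
side camera_body [  15.8 -400.7   -0.5] [ 0.472 -0.368 -0.   ] 0.88
side lens [145.4 -26.5  -2.5] [ 0.643 -0.011 -0.002] 0.71
side film_can [ 114.1 -284.4    0.7] [ 0.583 -0.263  0.001] 0.62
side screw_jar [ 123.5 -130.5   -0.7] [ 0.61  -0.112 -0.001] 0.63
top cradle [  1.4   0.6 126.5] [0.503 0.032 0.126] 0.67
top hatch_lip [ -4.   57.7 157.9] [0.504 0.09  0.158] 0.76
top bolt_knob [ 1.261e+02 -1.323e+02 -1.000e-01] [ 0.612 -0.114 -0.   ] 0.53
top camera_body [  18.2 -400.5    0. ] [ 0.475 -0.368  0.   ] 0.68
top lens [144.2 -21.9  -2.1] [ 0.642 -0.006 -0.002] 0.78
top film_can [   0.6 -195.1   46. ] [ 0.48  -0.162  0.046] 0.54
top screw_jar [ 127.8 -133.3   -0.7] [ 0.614 -0.115 -0.001] 0.48
```

View pics/g.png

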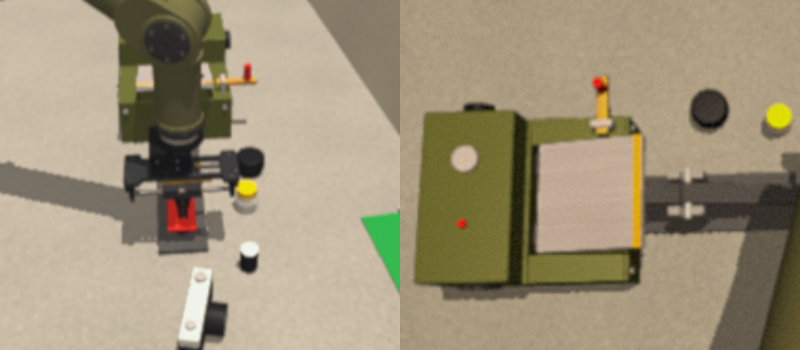

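The paddle is on its stop at z = 61 mm, the pin is still in the cradle, the hatch lip has risen to about 158 mm and the bolt is drawn. The camera, lens, film can and jar have not moved.

```bash
python3 -c "from cell import env;print(env.sign_off())"
```

```text
the job is handed in; nothing more can be done
None
```

I handed the job in at about 15 s with the bolt drawn back to its stop, the paddle held on its stop at about 25 N and the hatch raised, nothing else moved; the fingertips sit 28 mm short of the stated TCP, so my first push passed over the knob and I corrected for it.

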